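# Load a board carrier into a sprung test lift

### The job

Turn the board carrier end for end so that its tongue points to the catch of the test lift, set it down in the nest on the raised platform without dropping it, and let go of it. Then press the carrier straight down with the closed fingers, hold it down until the sprung catch has slid back over the tongue, and leave it locked down there. Leave the other things on the bench alone.

Things in the scene. Friction and masses are not known exactly. Their poses are not given: they have to be found in the camera images.
- carrier_grip (a point): Board carrier: loose black block with green boards on top, 0.45 kg, 140 (its x) x 90 (y) x 22 mm high, boards 4 mm more. A square grip post 32 x 32 mm, sides parallel to the block's, stands in the middle of its top and ends 62 mm above the underside. This point: on the post's axis, 45 mm above the underside. Its +x points to the tongue end, z up.
- carrier_tongue (a point): Outer edge of the carrier's tongue, top middle, 85 mm from the carrier's centre along its x, 22 mm above the underside. The tongue sticks 15 mm out of the +x end, is 44 mm wide and 8 mm thick, top flush with the block; the other end is plain.
- nest (a point): Test lift, fixed: aluminium base 250 x 150 mm, steel guides forming a nest round a grey platform of 136 x 80 mm. This point: nest centre, at the raised platform's top, 50 mm above the bench; +x points to the catch, z up. The carrier goes in centred on this point, its +x along this +x, with 3 mm play all round. Flared guide tops: sides (|y| 48 to 58 mm) and catch end 75 mm above the bench.
- back_wall (a point): Top middle of the nest's back wall, opposite the catch, 80 mm behind the nest's centre, 83 mm above the bench. It would foul the tongue: the carrier goes in one way round only, tongue to the catch.
- lift (a joint): Sinking of the platform, m: 0 = raised, 0.029 = on its lower stop. Moves straight down only. Its spring carries the carrier's weight, so it stays raised until pressed. Pressing takes up to about 6 N by the spring, and up to about 10 N while the tongue pushes the catch aside (between 0.002 and 0.025). Locked under the catch it stands at 0.025.
- catch (a joint): Catch: steel bolt in a black housing at the lift's +x end, slides level along the lift's x, m: 0 = fully out over the nest, up to 0.014 = pushed back. Nose: sloping top, flat underside 47 mm above the bench. The tongue pushes it back on the way down; with the platform down 0.026 or more it creeps out over the tongue by itself, in about one second.
- catch_tab (a point): Top of the upright tab on the catch bolt, 82 mm above the bench, 114 mm from the nest's centre along the lift's x; it moves with the bolt.
- bottle: Bystander: plastic bottle, 52 mm across, 130 mm high, standing; origin at the centre of its underside.
- screwdriver: Bystander: screwdriver lying on the bench.
- tablet: Bystander: black tablet, 240 x 165 x 8 mm, lying flat.
- screw_tray: Bystander: blue tray 130 x 90 x 30 mm.
- tape: Bystander: roll of tape, 90 mm across, 25 mm high.
- mug: Bystander: white mug, 80 mm across, 90 mm high.
- pliers: Bystander: pliers with orange handles, about 160 mm long.
Mind the look-alikes: they are no part of the job. Leave any purple look-alike of the part that bears carrier_grip alone.

How it is judged:
By the outcome, as a careful person would: the job done as asked, in the order asked, and still so for the second after the job is handed in, with the robot touching nothing.
It also fails if it takes over 61 s, if anything falls off the work surface, if the arm or the gripper's body presses on something with over 40 N, if the wrist force passes 120 N, or if a joint passes its speed limit or range.

### The arm

A 6-joint arm with a two-finger parallel gripper is mounted at the origin on the work surface. World frame = base frame: x ahead of the robot, y to its left, z up, the work surface at z = 0. Lengths are in m, angles in rad, forces in N, time in s.
With the tool pointing down it reaches from about 0.325 to 0.85 m from the base axis. Payload 15.5 kg.
Tool frame: the origin (TCP) lies at the very end of the fingers, on their centre line; the grasp point (between the pads) lies 19 mm behind it; z points along the fingers, y is the direction in which the jaws open and shut (so a half turn about z gives the same grasp; the last joint's range is limited). The gripper opens to 91 mm and grips with 3 to 60 N. Pads are 32 mm wide; open, the fingers measure 118 mm over their backs; the gripper's body (76 mm by 178 mm) begins 60 mm behind the grasp point.
Start: joints at [-1.226, 0.494, 1.345, -0, 1.302, -0.096], TCP at [0.266, -0.566, 0.186] pointing down, gripper open.
Joint ranges: [-2.91, 2.91], [-0.82, 2.16], [0.22, 2.67], [-1.22, 4.37], [0.12, 2.79], [-3.08, 3.08]. Speed limits (rad/s): [1.89, 1.89, 2.57, 3.01, 3.01, 3.01].

### API

Orientations are given as a rotation vector (axis times angle).
In Python, from bench import r gives the robot as it stands.
- The arm moves only by the tool jog_arm, never from a script. Its argument "commands" is a list of rows, each a list of 3 entries, a list of its own where there are three numbers: the opening, from 0 (shut) to 1 (fully open), then the shift along the world's x, y, z in mm, then the turn about the world's z in degrees. A call has 1 to 12 rows; each row is the pose to reach, as a shift and turn from the pose commanded when the call began; what a row does not reach only later rows make up. A row lasts 1/12 s, in which the tool goes at most 41.7 mm and 7.16 degrees, less where a joint would pass 70% of its speed; a pose out of reach is approached as far as the arm can. A call with a gripper value outside its range is refused whole. The fingers move at their own pace and stop on an object; "squeeze" is the grip in N (left out, the last holds). Time passes only in rows, so rows that repeat a pose let the fingers close. It gives the time, the measured TCP pose, the force and the opening at its end, in the units of the state.
- r.sense(): the state, without advancing time (a new reading comes with each control period).
- r.capture(name): name is "scene" or "top" or "wrist"; returns the picture (400x640x3 uint8, red, green, blue); there is no depth.
- r.calibration(name): a dict with "fovy" (degrees; the focal length in pixels is half the picture's height over the tangent of half this angle, whatever the lens; pixels are square), "cx", "cy" (the principal point, pixels), "R" (3x3) and "t" (3): a world point X has camera coordinates R X + t. Camera axes: x right, y down, z forward; pixel columns grow to the right and rows downward; lengths in m; the calibration is good to about 2 mm. A picture is of the moment at which its call begins: read the wrist's pose just before it. calibration takes no time and is no camera call; for the wrist camera it gives the pose at the moment of the call.
- r.finish_job(): hands the job in, once; it reports no verdict.
Trained networks look in the newest picture that a camera, given by its name, has taken for a name from the list of things; names that differ only in an ending like _2 or _b are one class to them, and where a whole thing is asked for, a point or a joint stands for the part that bears it (a point fixed in the world has none). Each returns a list of dicts, best first, with "conf" (0 to 1); they miss things now and then, are a little off and sometimes report something else, mostly with a low value. They report only what shows in the picture. A call takes as long as a camera call. They do not tell look-alikes from the thing itself.
- r.boxes_of(camera, name): "bbox" ([left, top, right, bottom] in pixels, round what is visible of it).
- r.landmark_of(camera, name): "pixel" ([column, row] in pixels: a listed point, or the origin of a listed thing).
The state is a dict: "time_s": time; "joint_pos": joint angles; "dq": joint speeds; "joint_torque": joint torques, N m; "tool_pos": TCP position; "tcp_rot": TCP orientation; "contact_force": force on the tool from outside, world axes, zero at the start; "torque": the same for the moment, N m; "gripper_width": finger opening in m.
Only numpy, scipy, OpenCV 4.12 (cv2) and the standard library are available. Lean on these libraries where they do the work, as an engineer would, in place of code of your own. Each camera call takes 0.05 s, during which the arm holds its last target. There are 200 camera calls.

## Working session

There is one attempt and no reset: what is moved stays moved. The work goes in short steps, Python scripts to look and compute and a tool call to move; the robot and the scene stay as the last step left them, time stands still between calls to the robot, and variables do not carry over. Pictures are saved under pics/ and viewed, about 8 in all and at most 12, crops included, and the job is handed in when it is done.

Besides the shell and the picture viewer there is one more tool, called after "Call:" by a JSON object that holds its "op" and its "data", one argument or row to a line. jog_arm: Moves the arm, as the interface text tells. Its arguments: {"type":"object","properties":{"commands":{"type":"array","items":{"type":"array"}},"squeeze":{"type":"number"}},"required":["commands"]}

```bash
mkdir -p pics
cat > h.py <<'E'
import numpy as np, cv2
from bench import r
def ray(cam,px,cal=None,z=0.0):
    c=cal or r.calibration(cam); f=200/np.tan(np.radians(c["fovy"])/2)
    R=np.array(c["R"]);t=np.array(c["t"])
    d=R.T@np.array([(px[0]-c["cx"])/f,(px[1]-c["cy"])/f,1]); o=-R.T@t
    return o+d*(z-o[2])/d[2]
def proj(cam,X,cal=None):
    c=cal or r.calibration(cam); f=200/np.tan(np.radians(c["fovy"])/2)
    p=np.array(c["R"])@np.array(X)+np.array(c["t"]); return np.array([f*p[0]/p[2]+c["cx"],f*p[1]/p[2]+c["cy"]])
def save(cam,n):
    im=r.capture(cam); cv2.imwrite(f"pics/{n}.png",im[:,:,::-1]); return im
Z=dict(carrier_grip=.045,carrier_tongue=.022,nest=.05,back_wall=.083,catch_tab=.082)
E
python3 - <<'E'
from h import *
np.set_printoptions(precision=4,suppress=True)
a=save("top","top0"); b=save("scene","scene0")
print(r.sense())
for cam in("top","scene"):
    for n,z in Z.items():
        for d in r.landmark_of(cam,n)[:3]: print(cam,n,round(d["conf"],2),np.round(d["pixel"],1),ray(cam,d["pixel"],z=z))
cv2.imwrite("pics/both.png",np.vstack([a,b])[:,:,::-1][::1])
E
```

```text
{'time_s': 0.1, 'joint_pos': array([-1.2265,  0.4941,  1.3461,  0.    ,  1.3025, -0.0955]), 'dq': array([-0.    , -0.0003, -0.0035, -0.0001,  0.0004,  0.0005]), 'joint_torque': array([ -0.0008, -88.0244, -38.2543,   0.0708,   0.0483,  -0.0001]), 'tool_pos': array([ 0.266 , -0.5652,  0.1854]), 'tcp_rot': array([-3.0649, -0.685 ,  0.0002]), 'contact_force': array([-0.4859,  0.6928, -0.1906]), 'torque': array([ 0.0406, -0.001 ,  0.0547]), 'gripper_width': 0.09108629825254215}
top carrier_grip 0.92 [217.9 292.9] [0.2655 0.3237 0.045 ]
top carrier_grip 0.65 [413.3 285.4] [ 0.2786 -0.2216  0.045 ]
top carrier_grip 0.56 [252.6 209.9] [0.4958 0.2256 0.045 ]
top carrier_tongue 0.96 [392.3 266.3] [ 0.3305 -0.1671  0.022 ]
top carrier_tongue 0.88 [220.2 319.7] [0.1877 0.3224 0.022 ]
top carrier_tongue 0.57 [271.4 239.6] [0.4111 0.1759 0.022 ]
top back_wall 0.62 [417.7 228.4] [ 0.4368 -0.2316  0.083 ]
top catch_tab 0.69 [413.1 159.5] [ 0.6266 -0.2243  0.082 ]
scene carrier_grip 0.77 [441.7 198. ] [0.2539 0.3149 0.045 ]
scene carrier_grip 0.73 [294.5 155.6] [ 0.2909 -0.2116  0.045 ]
scene carrier_grip 0.67 [380.8 232.4] [0.4951 0.2225 0.045 ]
scene carrier_tongue 0.86 [453.1 194.5] [0.1881 0.3324 0.022 ]
scene carrier_tongue 0.73 [379.9 215.4] [0.4033 0.1768 0.022 ]
scene carrier_tongue 0.69 [303.5 174.1] [ 0.3415 -0.1417  0.022 ]
scene nest 0.67 [254.9 184.9] [ 0.5052 -0.2215  0.05  ]
scene back_wall 0.8 [263.4 162.6] [ 0.4261 -0.243   0.083 ]
scene catch_tab 0.65 [230.9 199.7] [ 0.6342 -0.2093  0.082 ]
```

View pics/top0.png

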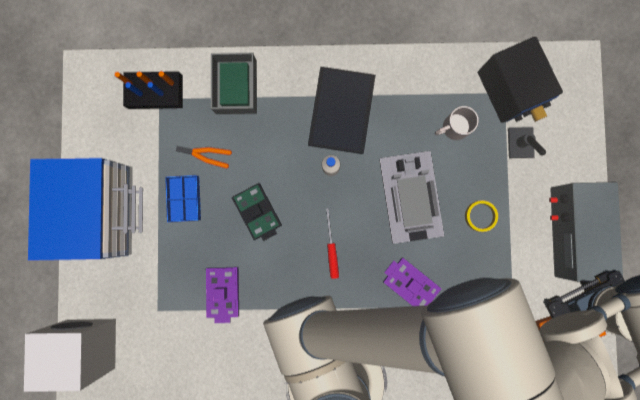

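View pics/scene0.png

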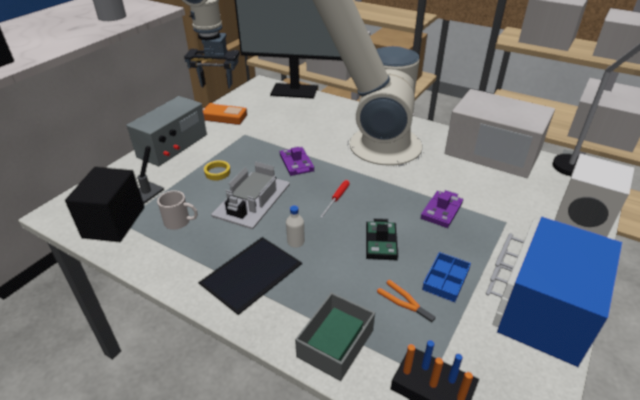

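The top picture shows the black/green carrier at (257,210) with its tongue at about (271,240), pointing toward the robot. The lift is at (411,197), with its catch at the far end, about (405,160). Purple look-alikes are at (222,290) and (411,282), and the bottle is at (331,163). The scene view agrees. I'll go over the nest first for a close look, then to the carrier.

Call:
{"op": "jog_arm", "data": {
  "commands": [
    [1, [60, 100, 100], 0],
    [1, [180, 330, 150], 0],
    [1, [180, 330, 150], 0],
    [1, [180, 330, 150], 0],
    [1, [180, 330, 150], 0],
    [1, [180, 330, 150], 0],
    [1, [180, 330, 150], 0],
    [1, [180, 330, 150], 0],
    [1, [180, 330, 150], 0],
    [1, [180, 330, 150], 0],
    [1, [180, 330, 150], 0],
    [1, [180, 330, 150], 0]
  ]
}}

```text
time_s: 1.6
tool_pos: [0.4469, -0.2344, 0.3366]
tcp_rot: [3.064, 0.689, 0.002]
contact_force: [-0.0, -0.4, -0.8]
gripper_width: 0.0912
```

```bash
cat > look.py <<'E'
from h import *
import sys
np.set_printoptions(precision=4,suppress=True)
def look(name,dz=0,names=Z):
    cal=r.calibration("wrist"); s=r.sense(); a=save("wrist",name)
    print(s["time_s"],s["tool_pos"],s["tcp_rot"],s["gripper_width"],s["contact_force"])
    for n in names:
        for d in r.landmark_of("wrist",n)[:2]: print(n,round(d["conf"],2),np.round(d["pixel"],1),ray("wrist",d["pixel"],cal,Z[n]+(dz if "carrier" in n else 0)))
if __name__=="__main__": look(sys.argv[1],float(sys.argv[2]) if len(sys.argv)>2 else 0)
E
python3 look.py w1
```

```text
1.6 [ 0.4469 -0.2344  0.3366] [3.0639 0.6894 0.0016] 0.09116635675002308 [-0.0032 -0.4221 -0.834 ]
carrier_grip 0.87 [268.3 251.8] [ 0.271  -0.2183  0.045 ]
carrier_tongue 0.94 [250.  202.2] [ 0.3302 -0.1556  0.022 ]
carrier_tongue 0.81 [62.9 61. ] [0.4151 0.1853 0.022 ]
nest 0.87 [334.5 122.7] [ 0.5092 -0.2264  0.05  ]
back_wall 0.85 [319.9 172.8] [ 0.4359 -0.2367  0.083 ]
catch_tab 0.63 [363.   40.1] [ 0.6211 -0.2126  0.082 ]
```

View pics/w1.png

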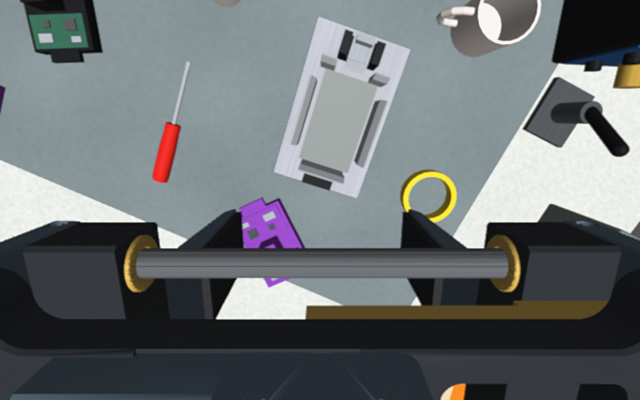

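The wrist view shows the lift with its platform at (340,120), the catch at the top (360,45) and the back wall at (320,173). The nest is at about (0.511,-0.227) with a yaw of about 7.3°. Next I'll look at the carrier from close by.

Call:
{"op": "jog_arm", "data": {
  "commands": [
    [1, [-20, 420, -40], 0],
    [1, [-20, 420, -40], 0],
    [1, [-20, 420, -40], 0],
    [1, [-20, 420, -40], 0],
    [1, [-20, 420, -40], 0],
    [1, [-20, 420, -40], 0],
    [1, [-20, 420, -40], 0],
    [1, [-20, 420, -40], 0],
    [1, [-20, 420, -40], 0],
    [1, [-20, 420, -40], 0],
    [1, [-20, 420, -40], 0],
    [1, [-20, 420, -40], 0]
  ]
}}

```text
time_s: 2.9
tool_pos: [0.4257, 0.1861, 0.2953]
tcp_rot: [-3.065, -0.69, 0.002]
contact_force: [1.2, -0.8, -0.8]
gripper_width: 0.091
```

```bash
python3 look.py w2
python3 - <<'E'
from h import *
r.capture("top")
for n in("nest","back_wall","catch_tab","carrier_grip","carrier_tongue"):
    for d in r.landmark_of("top",n)[:3]: print("top",n,round(d["conf"],2),ray("top",d["pixel"],z=Z[n]).round(4))
E
```

```text
2.9 [0.4257 0.1861 0.2953] [-3.0648 -0.6898  0.0016] 0.09104582600074654 [ 1.206  -0.7765 -0.7904]
carrier_grip 0.73 [319.6 109.8] [0.4941 0.2221 0.045 ]
carrier_tongue 0.72 [320.  172.9] [0.4109 0.1824 0.022 ]
nest 0.77 [593.5 234.2] [ 0.5068 -0.2273  0.05  ]
top nest 0.75 [ 0.506  -0.2316  0.05  ]
top back_wall 0.95 [ 0.4339 -0.2411  0.083 ]
top catch_tab 0.71 [ 0.6217 -0.2184  0.082 ]
top carrier_grip 0.8 [0.2667 0.3293 0.045 ]
top carrier_grip 0.64 [0.4868 0.229  0.045 ]
top carrier_grip 0.59 [ 0.2744 -0.2206  0.045 ]
top carrier_tongue 0.89 [0.1888 0.3213 0.022 ]
top carrier_tongue 0.79 [ 0.3252 -0.1605  0.022 ]
```

View pics/w2.png

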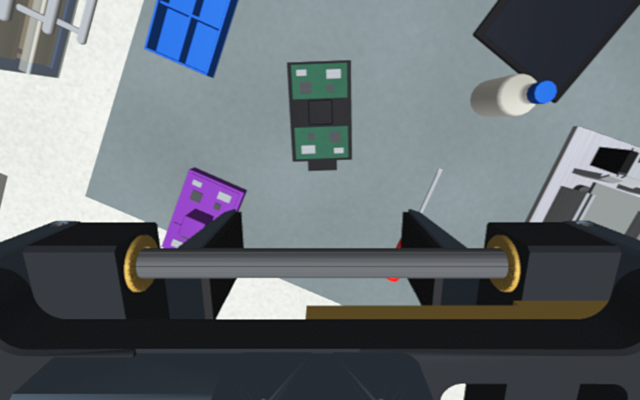

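The wrist view shows the carrier's post at (320,111), the board corners at (288,62), (350,60), (351,158) and (293,160), and the tongue at (322,168). I'll compute the axis from the block edges.

Run:
```python
from h import *
im=cv2.imread("pics/w2.png"); c=r.calibration("wrist")
hsv=cv2.cvtColor(im,cv2.COLOR_BGR2HSV)
m=((hsv[:,:,2]<75)|((hsv[:,:,0]>60)&(hsv[:,:,0]<90)&(hsv[:,:,1]>90))).astype(np.uint8)
m[:40]=0;m[185:]=0;m[:,:270]=0;m[:,370:]=0
m=cv2.morphologyEx(m,cv2.MORPH_CLOSE,np.ones((25,25)))
rows=[ (y,np.flatnonzero(m[y])) for y in range(64,156,6)]
L=np.array([ray("wrist",(x[0],y),c,.022)[:2] for y,x in rows]);Rr=np.array([ray("wrist",(x[-1]+1,y),c,.022)[:2] for y,x in rows])
for e in(L,Rr):
    vx,vy,*_=cv2.fitLine(e.astype(np.float32),cv2.DIST_HUBER,0,.01,.01).ravel(); print(np.degrees(np.arctan2(vy,vx)), e[0],e[-1])
print("width",np.linalg.norm(L-Rr,axis=1).round(4))
ys=np.flatnonzero(m[:,322]);print(ys[0],ys[-1],ray("wrist",(320,ys[0]),c,.022),ray("wrist",(322,ys[-1]+1),c,.022))
for p,z in (((320,111),.062),):print(ray("wrist",p,c,z))
x=np.flatnonzero(m.any(0)); print(x[0],x[-1])
```

```text
27.292067 [0.53281434 0.28669075] [0.42044196 0.2293636 ]
26.756012 [0.56975974 0.20786734] [0.45738292 0.15050967]
width [0.0871 0.0874 0.0878 0.0882 0.0886 0.089  0.0879 0.0883 0.0887 0.0877
 0.088  0.087  0.0874 0.0878 0.0867 0.0871]
62 169 [0.55425258 0.24711755 0.022     ] [0.41693929 0.17963712 0.022     ]
[0.49355292 0.21857459 0.062     ]
288 350
```

Call:
{"op": "jog_arm", "data": {
  "commands": [
    [1, [35, 16, -30], 1.6],
    [1, [67, 32, -60], 1.6],
    [1, [67, 32, -100], 1.6],
    [1, [67, 32, -140], 1.6],
    [1, [67, 32, -180], 1.6],
    [1, [67, 32, -210], 1.6],
    [1, [67, 32, -235], 1.6],
    [1, [67, 32, -255], 1.6],
    [1, [67, 32, -265], 1.6],
    [1, [67, 32, -265], 1.6],
    [0.3, [67, 32, -265], 1.6],
    [0.3, [67, 32, -265], 1.6]
  ],
  "squeeze": 30
}}

```text
time_s: 4.5
tool_pos: [0.494, 0.2167, 0.0322]
tcp_rot: [-3.056, -0.728, -0.003]
contact_force: [0.3, -0.0, -0.4]
gripper_width: 0.0808
```

Call:
{"op": "jog_arm", "data": {
  "commands": [
    [0, [0, 0, 0], 0],
    [0, [0, 0, 0], 0],
    [0, [0, 0, 0], 0],
    [0, [0, 0, 0], 0],
    [0, [0, 0, 0], 0],
    [0, [0, 0, 0], 0],
    [0, [0, 0, 0], 0],
    [0, [0, 0, 0], 0]
  ],
  "squeeze": 30
}}

```text
time_s: 5.17
tool_pos: [0.4931, 0.2166, 0.031]
tcp_rot: [-3.056, -0.728, -0.0]
contact_force: [-0.9, 3.5, 1.6]
gripper_width: 0.0313
```

Call:
{"op": "jog_arm", "data": {
  "commands": [
    [0, [0, 0, 20], 0],
    [0, [0, 0, 60], 0],
    [0, [0, 0, 100], 0],
    [0, [0, 0, 140], 0],
    [0, [0, 0, 160], 7],
    [0, [0, -30, 170], 14],
    [0, [0, -60, 170], 21],
    [0, [0, -90, 170], 28],
    [0, [0, -120, 170], 35],
    [0, [0, -145, 170], 42],
    [0, [0, -165, 170], 49],
    [0, [0, -180, 170], 56]
  ]
}}

```text
time_s: 6.17
tool_pos: [0.4925, 0.0346, 0.2006]
tcp_rot: [-2.356, -2.078, 0.002]
contact_force: [0.4, 0.4, -3.8]
gripper_width: 0.0314
```

Call:
{"op": "jog_arm", "data": {
  "commands": [
    [0, [2, -20, 0], 7],
    [0, [4, -40, 0], 14],
    [0, [6, -60, 0], 21],
    [0, [8, -85, 0], 28],
    [0, [10, -110, 0], 35],
    [0, [12, -135, 0], 42],
    [0, [14, -160, 0], 49],
    [0, [16, -185, 0], 56],
    [0, [16, -210, 0], 63],
    [0, [16, -235, 0], 70],
    [0, [16, -255, 0], 77],
    [0, [16, -265, 0], 84]
  ]
}}

```text
time_s: 7.17
tool_pos: [0.5086, -0.2309, 0.2004]
tcp_rot: [-0.361, -3.12, 0.001]
contact_force: [0.5, 0.6, -3.2]
gripper_width: 0.0311
```

Call:
{"op": "jog_arm", "data": {
  "commands": [
    [0, [0, 0, 0], 7],
    [0, [0, 0, 0], 14],
    [0, [0, 0, 0], 20.5],
    [0, [0, 0, 0], 20.5],
    [0, [0, 0, 0], 20.5],
    [0, [0, 0, 0], 20.5]
  ]
}}

```text
time_s: 7.67
tool_pos: [0.5089, -0.2284, 0.2007]
tcp_rot: [0.186, -3.136, -0.0]
contact_force: [0.3, 0.6, -4.1]
gripper_width: 0.0312
```

```bash
python3 look.py w3 0.171; python3 -c "
from h import *
save('top','top3')
for n in ('nest','back_wall','catch_tab'):
    for d in r.landmark_of('top',n)[:2]: print('top',n,round(d['conf'],2),ray('top',d['pixel'],z=Z[n]).round(4))
"
```

```text
7.6667 [ 0.5089 -0.2284  0.2007] [ 0.1858 -3.1356 -0.0004] 0.031232134776639355 [ 0.3092  0.5677 -4.0728]
carrier_grip 0.88 [320.  227.6] [ 0.5071 -0.2294  0.216 ]
carrier_tongue 0.76 [407.   22.5] [ 0.381 -0.192  0.193]
nest 0.26 [321.5 228.1] [ 0.567  -0.2216  0.05  ]
back_wall 0.56 [316.8 103.8] [ 0.4293 -0.2423  0.083 ]
catch_tab 0.72 [321.9 228. ] [ 0.5554 -0.2225  0.082 ]
top back_wall 0.91 [ 0.4374 -0.2423  0.083 ]
top catch_tab 0.7 [ 0.6222 -0.2228  0.082 ]
top catch_tab 0.66 [ 0.5154 -0.2496  0.082 ]
```

View pics/w3.png

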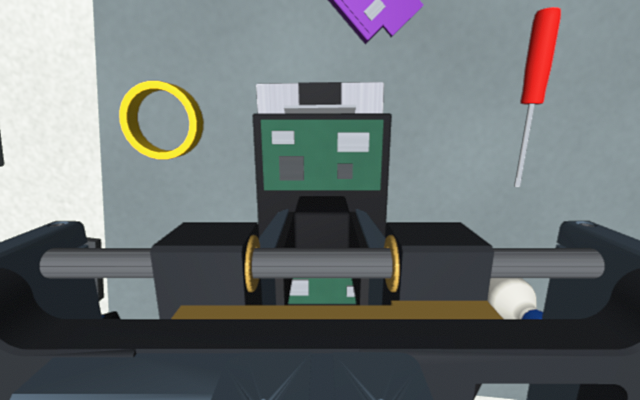

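The wrist view shows the held carrier, columns 252–391, with its plain end toward the robot. Behind it, the lift base's rear edge spans columns 256–384 at row 83, so it is laterally centred and nearly parallel. I'll overlay the nest model on w1 and w3 to check the position along the axis and the yaw.

```bash
cat > ov.py <<'E'
from h import *
from scipy.spatial.transform import Rotation as Ro
cN=r.calibration("wrist"); s=r.sense()
def T(p,rv):
    M=np.eye(4);M[:3,:3]=Ro.from_rotvec(rv).as_matrix();M[:3,3]=p;return M
C=np.eye(4);C[:3,:3]=cN["R"];C[:3,3]=cN["t"]
X=C@T(s["tool_pos"],s["tcp_rot"])   # cam<-tool, fixed
def calat(p,rv):
    M=X@np.linalg.inv(T(p,rv)); return dict(cN,R=M[:3,:3],t=M[:3,3])
c1=calat([.4469,-.2344,.3366],[3.0639,.6894,.0016])
def draw(im,cal,x,y,yaw,k,off):
    u=np.array([np.cos(yaw),np.sin(yaw)]);v=np.array([-u[1],u[0]])
    def pt(a,b,z): q=np.array([x,y])+a*u+b*v; return ((proj("wrist",[*q,z],cal)-off)*k).round().astype(int)
    for (ax,by,z,col) in((.068,.040,.05,(0,0,255)),):
        P=np.array([pt(a,b,z) for a,b in((ax,by),(ax,-by),(-ax,-by),(-ax,by))]);cv2.polylines(im,[P],True,col,1)
    for b in(.048,.058,-.048,-.058): cv2.line(im,pt(-.04,b,.075),pt(.04,b,.075),(0,200,0),1)
    cv2.line(im,pt(-.08,.04,.083),pt(-.08,-.04,.083),(255,0,0),1)
    cv2.circle(im,pt(.114,0,.082),3,(255,0,255),-1)
if __name__=="__main__":
    yaw=np.radians(7.3)
    a=cv2.imread("pics/w1.png")[0:210,255:430]; a=cv2.resize(a,None,fx=2.7,fy=2.7,interpolation=2)
    draw(a,c1,.511,-.2275,yaw,2.7,np.array([255,0]))
    b=cv2.imread("pics/w3.png")[70:200,240:405]; b=cv2.resize(b,None,fx=2,fy=2,interpolation=2)
    draw(b,cN,.511,-.2275,yaw,2,np.array([240,70]))
    h=a.shape[0]; b=cv2.copyMakeBorder(b,0,h-b.shape[0],0,0,cv2.BORDER_CONSTANT)
    cv2.imwrite("pics/ov.png",np.hstack([a,b]));print(a.shape,b.shape)
E
python3 ov.py
```

```text
(567, 473, 3) (567, 330, 3)
```

View pics/ov.png

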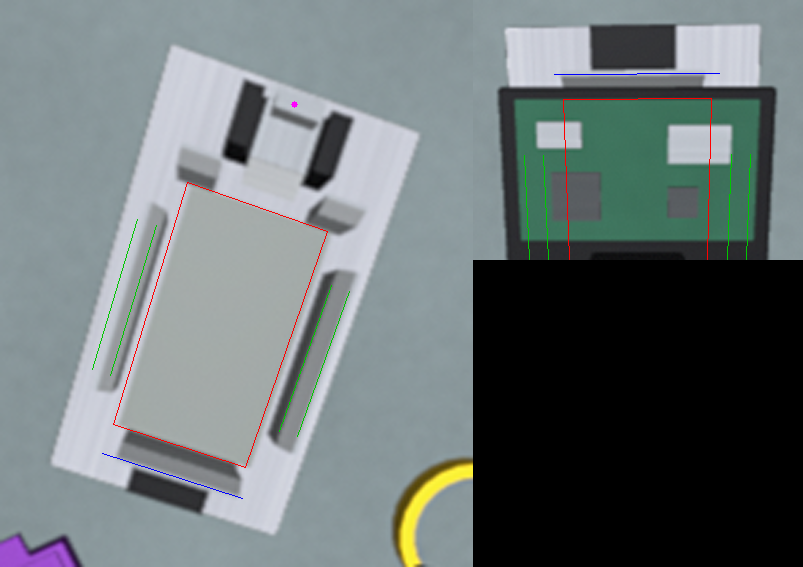

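The overlay shows the model sitting on the platform in w1. The side guides and wall suggest about 3 mm more toward -y, and w3 also suggests -y by about 1.5 mm with yaw +0.5°. I'll check the carrier's offset in the grip and its relative angle numerically.

Run:
```python
from h import *
c=r.calibration("wrist"); s=r.sense(); g=cv2.cvtColor(cv2.imread("pics/w3.png"),cv2.COLOR_BGR2GRAY).astype(float)
def edge(cols,r0,r1,sgn):
    P=[]
    for x in cols:
        d=sgn*np.diff(g[r0:r1,x]); i=d.argmax(); P.append((x+.5,r0+i+1))
    P=np.array(P,float); k=np.polyfit(P[:,0],P[:,1],1); return k
kb=edge(list(range(262,295,2))+list(range(346,380,2)),76,92,1)   # bench->base
kc=edge(range(262,384,3),106,122,-1) # ->carrier block
for n,k,z in(("base",kb,.012),("carrier",kc,.193)):
    A=ray("wrist",(265,np.polyval(k,265)),c,z);B=ray("wrist",(375,np.polyval(k,375)),c,z);d=B-A
    print(n,np.polyval(k,320),"yaw",np.degrees(np.arctan2(-d[0],d[1])))
yaw=np.radians(6.9);u=np.array([np.cos(yaw),np.sin(yaw)])
e=ray("wrist",(321.5,np.polyval(kc,321.5)),c,.193)[:2]
print("end",e,"centre",e+.07*u,"tool",s["tool_pos"],"along offset",(e+.07*u-s["tool_pos"][:2])@u)
```

```text
base 83.44769133459835 yaw 7.63992843695917
carrier 110.97343205574916 yaw 6.349030404880194
end [ 0.43772981 -0.23703552] centre [ 0.50722283 -0.22862594] tool [ 0.5090993  -0.22854276  0.2009341 ] along offset -0.0018728705271617945
```

Call:
{"op": "jog_arm", "data": {
  "commands": [
    [0, [3, -1.5, 0], 0.8],
    [0, [3, -1.5, -25], 0.8],
    [0, [3, -1.5, -50], 0.8],
    [0, [3, -1.5, -65], 0.8],
    [0, [3, -1.5, -75], 0.8],
    [0, [3, -1.5, -80], 0.8],
    [0, [3, -1.5, -80], 0.8],
    [0, [3, -1.5, -80], 0.8]
  ]
}}

```text
time_s: 8.83
tool_pos: [0.5126, -0.2303, 0.1215]
tcp_rot: [-0.214, 3.134, -0.001]
contact_force: [0.9, -0.7, -4.1]
gripper_width: 0.0311
```

```bash
python3 look.py w4 0.09; python3 -c "
import cv2
from h import *
a=save('scene','s4')
w=cv2.imread('pics/w4.png')
s=cv2.imread('pics/s4.png')[130:240,190:330]
s=cv2.resize(s,None,fx=3.4,fy=3.4,interpolation=2)
w=cv2.resize(w[40:260,200:440],None,fx=1.3,fy=1.3)
h=max(s.shape[0],w.shape[0])
p=lambda i:cv2.copyMakeBorder(i,0,h-i.shape[0],0,0,0)
cv2.imwrite('pics/c4.png',np.hstack([p(s),p(w)]))"
```

```text
8.8333 [ 0.5126 -0.2303  0.1215] [-0.2142  3.1336 -0.0007] 0.031143240319928996 [ 0.9103 -0.6784 -4.0535]
carrier_grip 0.6 [322.2 226.9] [ 0.5108 -0.2299  0.135 ]
back_wall 0.9 [322.1  97.6] [ 0.4315 -0.2408  0.083 ]
```

View pics/c4.png

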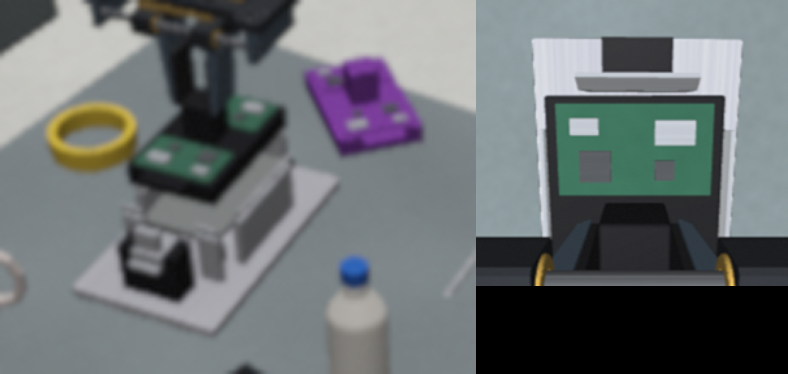

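The carrier hangs over the nest the right way round, tongue to the catch. In the wrist crop, the base and wall centre (about 638) lies slightly to the right of the carrier's centre (635). I'll quantify that before lowering.

```bash
cat > m4.py <<'E'
from h import *
import sys
c=r.calibration("wrist"); g=cv2.cvtColor(cv2.imread(f"pics/{sys.argv[1]}.png"),cv2.COLOR_BGR2GRAY).astype(float)
zc=float(sys.argv[2])
def fit(P): 
    P=np.array(P,float);k=np.polyfit(P[:,0],P[:,1],1)
    e=P[:,1]-np.polyval(k,P[:,0]);q=abs(e)<1.5;return np.polyfit(P[q,0],P[q,1],1)
row=lambda cols,a,b,s:fit([(x,a+np.argmax(s*np.diff(g[a:b,x]))+1) for x in cols])
col=lambda rows,a,b,s:fit([(y,a+np.argmax(s*np.diff(g[y,a:b]))+1) for y in rows])
kb=row(list(range(250,290,2))+list(range(360,398,2)),60,80,1)
kc=row(list(range(260,275,2))+list(range(378,388,2)),105,125,-1)
for n,k,z in(("base",kb,.012),("carrier",kc,zc)):
    A=ray("wrist",(265,np.polyval(k,265)),c,z);B=ray("wrist",(380,np.polyval(k,380)),c,z);d=B-A
    print(n,"row",np.polyval(k,320),"yaw",np.degrees(np.arctan2(-d[0],d[1])))
bl=col(range(75,105),236,252,1);br=col(range(75,105),396,412,-1)
cl=col(range(118,185,3),246,266,-1);cr=col(range(118,185,3),380,398,1)
for n,l,rr,y,z in(("base",bl,br,90,.012),("car",cl,cr,120,zc),("car",cl,cr,180,zc)):
    a,b=np.polyval(l,y),np.polyval(rr,y);P=ray("wrist",((a+b)/2,y),c,z)
    print(n,a,b,(a+b)/2,P, "width",np.linalg.norm(ray("wrist",(a,y),c,z)-ray("wrist",(b,y),c,z)))
    s=r.sense();yw=np.radians(7.6);print("  lateral vs tool",(P[:2]-s["tool_pos"][:2])@[-np.sin(yw),np.cos(yw)])
E
python3 m4.py w4 .1125; python3 -c "
import cv2
w=cv2.imread('pics/w4.png');cv2.imwrite('pics/c5.png',cv2.resize(w[60:190,235:410],None,fx=4.5,fy=4.5,interpolation=2))"
```

```text
base row 70.0 yaw 7.744952052314342
carrier row 113.53951822818709 yaw 8.233479775787584
base 244.29091583240637 403.5385242862439 323.91472005932513 [ 0.42026245 -0.24040759  0.012     ] width 0.14846911243884447
  lateral vs tool 0.001980352335661283
car 252.86725955204213 391.3399209486167 322.1035902503294 [ 0.44653083 -0.23853458  0.1125    ] width 0.08893186797700661
  lateral vs tool 0.0003627528138127247
car 255.7328722002635 388.4940711462451 322.1134716732543 [ 0.48540545 -0.23322104  0.1125    ] width 0.08928589451412022
  lateral vs tool 0.0004881953963858802
```

View pics/c5.png

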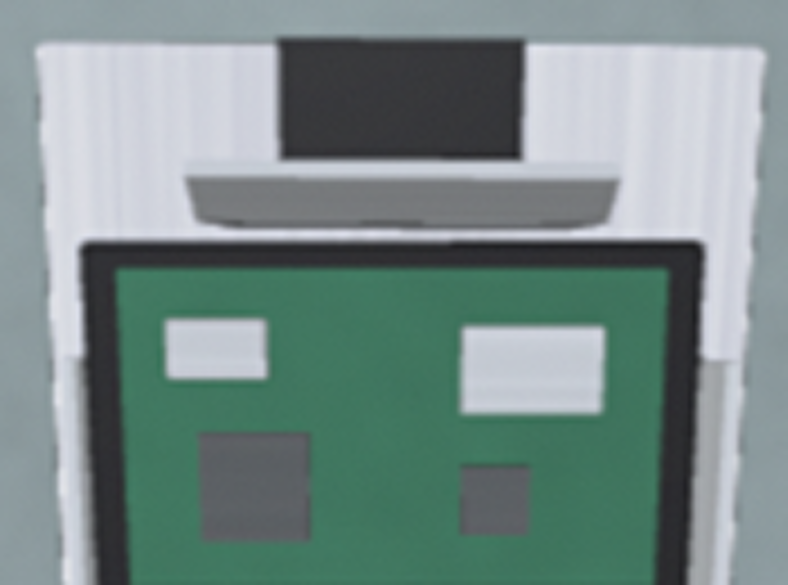

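In the close crop, the base's rear edge is tilted about 0.5° clockwise relative to the carrier, and more of the right guide shows than the left. I'll correct by -0.5°, +0.8 mm in y and -0.5 mm in x, and lower in stages.

Call:
{"op": "jog_arm", "data": {
  "commands": [
    [0, [-0.5, 0.8, 0], -0.5],
    [0, [-0.5, 0.8, -6], -0.5],
    [0, [-0.5, 0.8, -12], -0.5],
    [0, [-0.5, 0.8, -17], -0.5],
    [0, [-0.5, 0.8, -21], -0.5],
    [0, [-0.5, 0.8, -24], -0.5],
    [0, [-0.5, 0.8, -27], -0.5],
    [0, [-0.5, 0.8, -27], -0.5]
  ]
}}

```text
time_s: 9.85
tool_pos: [0.5113, -0.2291, 0.0932]
tcp_rot: [0.2, -3.134, -0.001]
contact_force: [1.0, -0.1, -3.8]
gripper_width: 0.0317
```

Call:
{"op": "jog_arm", "data": {
  "commands": [
    [0, [0, 0, -2], 0],
    [0, [0, 0, -4], 0],
    [0, [0, 0, -6], 0],
    [0, [0, 0, -8], 0],
    [0, [0, 0, -8], 0],
    [0, [0, 0, -8], 0]
  ]
}}

```text
time_s: 10.35
tool_pos: [0.5115, -0.2292, 0.0858]
tcp_rot: [0.2, -3.135, -0.0]
contact_force: [0.3, 0.3, -3.4]
gripper_width: 0.0313
```

Call:
{"op": "jog_arm", "data": {
  "commands": [
    [0, [0, 0, -1], 0],
    [0, [0, 0, -2], 0],
    [0, [0, 0, -3], 0],
    [0, [0, 0, -4], 0],
    [0, [0, 0, -4], 0],
    [0, [0, 0, -4], 0]
  ]
}}

```text
time_s: 10.85
tool_pos: [0.5116, -0.2292, 0.0819]
tcp_rot: [0.2, -3.135, -0.0]
contact_force: [0.2, -0.4, -3.3]
gripper_width: 0.0312
```

Call:
{"op": "jog_arm", "data": {
  "commands": [
    [0, [0, 0, -0.5], 0],
    [0, [0, 0, -1], 0],
    [0, [0, 0, -1], 0],
    [0, [0, 0, -1], 0]
  ]
}}

```text
time_s: 11.18
tool_pos: [0.5116, -0.2292, 0.081]
tcp_rot: [-0.2, 3.135, -0.0]
contact_force: [-0.6, 0.9, -2.2]
gripper_width: 0.031
```

Call:
{"op": "jog_arm", "data": {
  "commands": [
    [0, [0, 0, -0.5], 0],
    [0, [0, 0, -0.8], 0],
    [0, [0, 0, -0.8], 0],
    [0, [0, 0, -0.8], 0]
  ]
}}

```text
time_s: 11.52
tool_pos: [0.5117, -0.2292, 0.0802]
tcp_rot: [-0.2, 3.135, -0.0]
contact_force: [0.1, 1.1, 2.6]
gripper_width: 0.0314
```

Call:
{"op": "jog_arm", "data": {
  "commands": [
    [0.6, [0, 0, 0.4], 0],
    [0.6, [0, 0, 0.4], 0],
    [0.6, [0, 0, 0.4], 0],
    [0.6, [0, 0, 0.4], 0],
    [0.6, [0, 0, 0.4], 0],
    [0.6, [0, 0, 0.4], 0],
    [0.6, [0, 0, 10], 0],
    [0.6, [0, 0, 25], 0],
    [0.6, [0, 0, 50], 0],
    [0.6, [0, 0, 70], 0],
    [0, [0, 0, 75], 0],
    [0, [0, 0, 75], 0]
  ]
}}

```text
time_s: 12.52
tool_pos: [0.5125, -0.2297, 0.157]
tcp_rot: [-0.2, 3.132, -0.003]
contact_force: [0.0, 0.4, 0.6]
gripper_width: 0.0442
```

```bash
python3 look.py w6 0.05; python3 -c "
from h import *
save('scene','s6')
w=cv2.imread('pics/w6.png')
s=cv2.resize(cv2.imread('pics/s6.png')[130:240,190:330],None,fx=2.8,fy=2.8,interpolation=2)
w=cv2.resize(w[40:260,200:440],None,fx=1.65,fy=1.65)
h=max(s.shape[0],w.shape[0])
p=lambda i:cv2.copyMakeBorder(i,0,h-i.shape[0],0,0,0)
cv2.imwrite('pics/c6.png',np.hstack([p(s),p(w)]))"
```

```text
12.5167 [ 0.5125 -0.2297  0.157 ] [-0.2003  3.1324 -0.0029] 0.04419931915793167 [0.0392 0.4318 0.6217]
carrier_grip 0.9 [318.  195.7] [ 0.5102 -0.2331  0.095 ]
carrier_tongue 0.71 [421.7   1.1] [ 0.3451 -0.1699  0.072 ]
back_wall 0.71 [317.6 100.5] [ 0.4323 -0.2433  0.083 ]
catch_tab 0.8 [321.7 303.5] [ 0.6215 -0.2158  0.082 ]
```

View pics/c6.png

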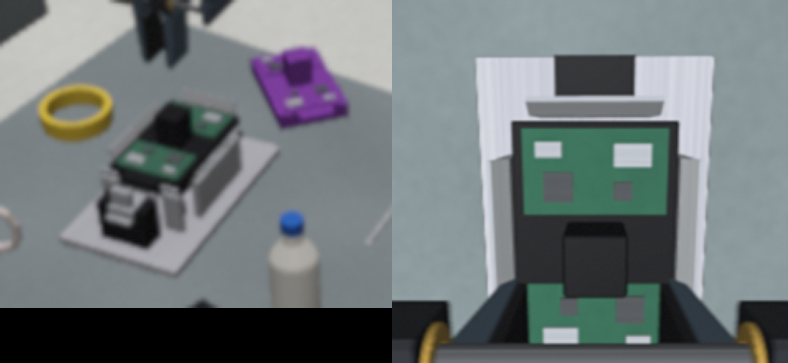

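The carrier sits level between the guides, released, with the post at (595,260) and the tongue toward the catch. Next: close the fingers and press.

Call:
{"op": "jog_arm", "data": {
  "commands": [
    [0, [0, 0, 0], 0],
    [0, [0, 0, 0], 0],
    [0, [0, 0, 0], 0],
    [0, [0, 0, 0], 0],
    [0, [0, 0, 0], 0],
    [0, [0, 0, 0], 0],
    [0, [0, 0, -15], 0],
    [0, [0, 0, -30], 0],
    [0, [0, 0, -36], 0],
    [0, [0, 0, -40], 0],
    [0, [0, 0, -42], 0],
    [0, [0, 0, -42], 0]
  ]
}}

```text
time_s: 13.87
tool_pos: [0.5117, -0.2293, 0.1132]
tcp_rot: [0.2, -3.135, -0.0]
contact_force: [-0.3, 0.6, 0.2]
gripper_width: 0.0002
```

Call:
{"op": "jog_arm", "data": {
  "commands": [
    [0, [0, 0, -2], 0],
    [0, [0, 0, -4], 0],
    [0, [0, 0, -6], 0],
    [0, [0, 0, -8], 0],
    [0, [0, 0, -10], 0],
    [0, [0, 0, -12], 0],
    [0, [0, 0, -12], 0]
  ]
}}

```text
time_s: 14.45
tool_pos: [0.5114, -0.2291, 0.1007]
tcp_rot: [0.2, -3.135, -0.0]
contact_force: [-0.0, 0.5, -1.1]
gripper_width: 0.0005
```

The force shows no contact at a height where there should be some, so I'll look before going on.

```bash
python3 look.py w7 0.05; python3 -c "
from h import *
save('scene','s7')
w=cv2.imread('pics/w7.png')
s=cv2.resize(cv2.imread('pics/s7.png')[130:240,190:330],None,fx=2.8,fy=2.8,interpolation=2)
w=cv2.resize(w[40:260,200:440],None,fx=1.65,fy=1.65)
h=max(s.shape[0],w.shape[0])
p=lambda i:cv2.copyMakeBorder(i,0,h-i.shape[0],0,0,0)
cv2.imwrite('pics/c7.png',np.hstack([p(s),p(w)]))"
```

```text
14.45 [ 0.5114 -0.2291  0.1007] [ 0.2003 -3.1348 -0.0004] 0.0005258821422213428 [-0.0496  0.5209 -1.1052]
carrier_grip 0.67 [320.8 214.2] [ 0.5075 -0.2299  0.095 ]
carrier_grip 0.2 [321.2 308.6] [ 0.5796 -0.2205  0.095 ]
carrier_tongue 0.91 [318.9 309.2] [ 0.5957 -0.2204  0.072 ]
back_wall 0.64 [322.   96.4] [ 0.4307 -0.2389  0.083 ]
back_wall 0.36 [319.2 309.3] [ 0.5884 -0.221   0.083 ]
```

View pics/c7.png

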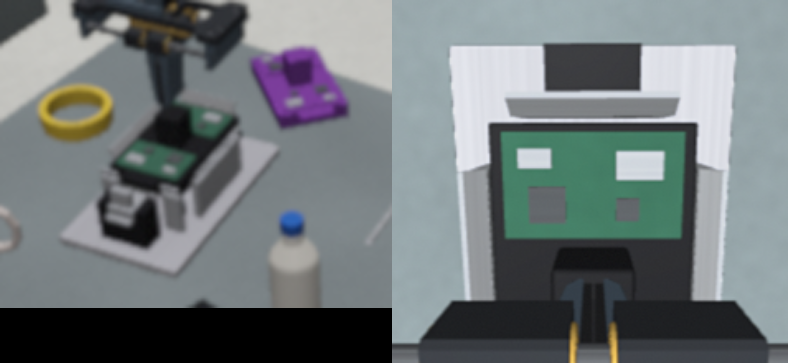

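Run:
```python
from h import *
print("post top raised",proj("scene",[.511,-.2295,.112]),"sunk .011",proj("scene",[.511,-.2295,.101]),"board corner px/10mm",proj("scene",[.511,-.2295,.076])-proj("scene",[.511,-.2295,.066]))
a=cv2.imread("pics/s6.png",0).astype(np.float32);b=cv2.imread("pics/s7.png",0).astype(np.float32)
for n,(x0,x1,y0,y1) in dict(boards=(228,275,180,196),catch=(224,250,194,222),base=(212,230,205,220)).items():
    A=a[y0:y1,x0:x1];B=b[y0:y1,x0:x1]
    print(n,cv2.phaseCorrelate(A,B),abs(A-B).mean())
print(r.sense()["contact_force"])
```

```text
post top raised [249.93940977 169.23572833] sunk .011 [250.28012027 172.10420611] board corner px/10mm [-0.30066452 -2.53132647]
boards ((0.050508723236522, 0.004138220264619186), 1.028768749597172) 0.45611703
catch ((0.5074037164873957, 0.006776951438359546), 1.0009712044103647) 0.45467034
base ((-0.026632386676141095, 0.5210091493903715), 1.0055802736017438) 0.31111112
[-0.26526461 -0.09765541 -0.21587821]
```

Run:
```python
from h import *
c=r.calibration("wrist"); im=cv2.imread("pics/w7.png"); g=im.sum(2)/3.
y=135
l=[]; 
for y in(122,130,140,150):
    d=np.diff(g[y,230:280]);a=230+d.argmin()+1; d=np.diff(g[y,370:420]);b=370+d.argmax()+1
    w=[(z,round(np.linalg.norm(ray("wrist",(a,y),c,z)-ray("wrist",(b,y),c,z))/.988,4)) for z in(.043,.053,.063,.072)]
    print(y,a,b,w)
print("tcp px",proj("wrist",r.sense()["tool_pos"],c),"post top raised corners",[proj("wrist",[.511+.016*sx,-.2295+.016*sy,zz],c).round(0) for zz in(.112,.1) for sx in(-1,1) for sy in(-1,1)])
cv2.imwrite("pics/c8.png",cv2.resize(im[165:265,260:385],None,fx=6,fy=6,interpolation=2))
```

```text
122 259 385 [(0.043, np.float64(0.1016)), (0.053, np.float64(0.0976)), (0.063, np.float64(0.0936)), (0.072, np.float64(0.0901))]
130 259 385 [(0.043, np.float64(0.1022)), (0.053, np.float64(0.0982)), (0.063, np.float64(0.0942)), (0.072, np.float64(0.0906))]
140 259 384 [(0.043, np.float64(0.1021)), (0.053, np.float64(0.0982)), (0.063, np.float64(0.0942)), (0.072, np.float64(0.0906))]
150 243 385 [(0.043, np.float64(0.1169)), (0.053, np.float64(0.1124)), (0.063, np.float64(0.1078)), (0.072, np.float64(0.1037))]
tcp px [321.22974353 222.52752358] post top raised corners [array([299., 200.]), array([350., 206.]), array([293., 247.]), array([342., 253.]), array([300., 195.]), array([348., 201.]), array([295., 240.]), array([341., 246.])]
```

View pics/c8.png

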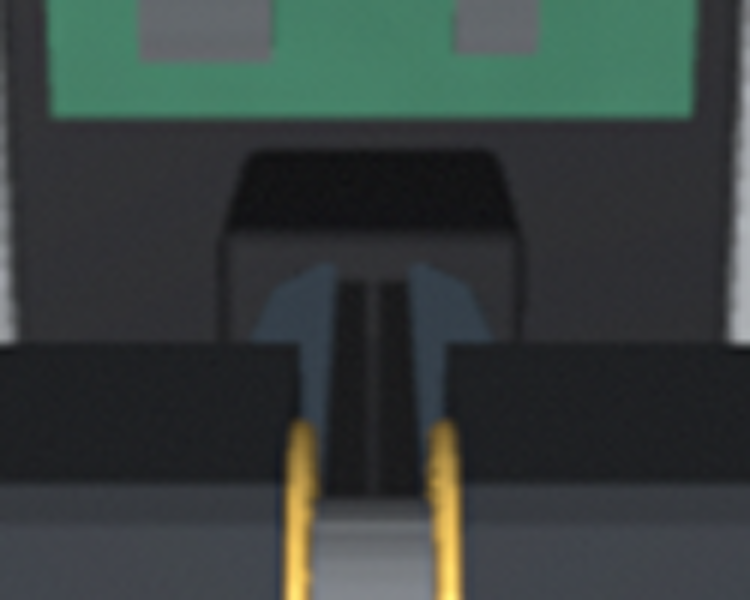

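The carrier is still raised: its top measures about 0.072. The closed fingertips are centred over the post with no force yet. I'll continue down in small steps, watching the force.

Call:
{"op": "jog_arm", "data": {
  "commands": [
    [0, [0, 0, -1], 0],
    [0, [0, 0, -2], 0],
    [0, [0, 0, -3], 0],
    [0, [0, 0, -3], 0]
  ]
}}

```text
time_s: 15.13
tool_pos: [0.5115, -0.2292, 0.0979]
tcp_rot: [0.2, -3.135, -0.0]
contact_force: [0.0, 0.9, -0.9]
gripper_width: 0.0006
```

Run:
```python
from h import *
save("scene","s9"); s=r.sense(); print(s["tool_pos"],s["contact_force"],s["joint_torque"])
a=cv2.imread("pics/s6.png",0).astype(np.float32);b=cv2.imread("pics/s9.png",0).astype(np.float32)
A=a[176:200,228:275];B=b[176:200,228:275]; print(cv2.phaseCorrelate(A,B,cv2.createHanningWindow(A.shape[::-1],cv2.CV_32F)),abs(A-B).mean())
save("wrist","w9")
```

```text
[ 0.51151527 -0.22916528  0.09796269] [ 0.46492199 -0.77643924  0.02290741] [-1.33708065e-03 -8.08574438e+01 -3.00944960e+01 -6.49759965e-02
 -1.62900123e-02 -6.00693716e-05]
((-0.005956447288934186, 0.04926318862747614), 0.9523158623940415) 0.4929078
```

Call:
{"op": "jog_arm", "data": {
  "commands": [
    [0, [0, 0, -1], 0],
    [0, [0, 0, -2], 0],
    [0, [0, 0, -3], 0],
    [0, [0, 0, -3], 0]
  ]
}}

```text
time_s: 15.57
tool_pos: [0.5115, -0.2291, 0.0949]
tcp_rot: [0.2, -3.135, -0.0]
contact_force: [0.2, 0.2, 0.3]
gripper_width: 0.0003
```

Call:
{"op": "jog_arm", "data": {
  "commands": [
    [0, [0, 0, -1], 0],
    [0, [0, 0, -2], 0],
    [0, [0, 0, -3], 0],
    [0, [0, 0, -3], 0]
  ]
}}

```text
time_s: 15.9
tool_pos: [0.5115, -0.2292, 0.0919]
tcp_rot: [0.2, -3.135, -0.0]
contact_force: [-1.1, 0.3, 0.4]
gripper_width: 0.0005
```

Run:
```python
from h import *
save("scene","s10");save("wrist","w10"); s=r.sense(); print(s["tool_pos"],s["contact_force"])
a=cv2.imread("pics/s6.png",0).astype(np.float32);b=cv2.imread("pics/s10.png",0).astype(np.float32)
A=a[176:200,228:275];B=b[176:200,228:275]; print(cv2.phaseCorrelate(A,B,cv2.createHanningWindow(A.shape[::-1],cv2.CV_32F)),abs(A-B).mean())
S=[cv2.resize(cv2.imread(f"pics/{n}.png")[140:205,220:285],None,fx=6,fy=6,interpolation=2) for n in("s6","s10")]
cv2.imwrite("pics/c10.png",np.hstack(S))
```

```text
[ 0.51156336 -0.22921041  0.09207286] [-0.34952518  0.62771782 -0.86094636]
((-0.017481729481129804, -0.0003071472950093579), 0.9539446946647432) 0.48315603
```

View pics/c10.png

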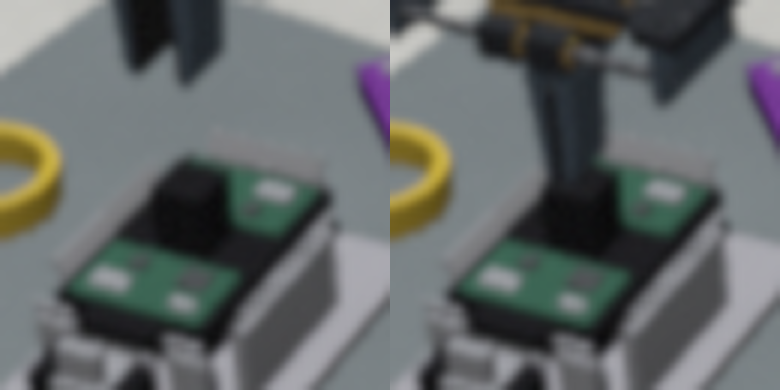

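In the scene view the fingertip is just at the post's top while the TCP reads 0.092. Compared with the projection, the visible tips sit about 16 mm higher than the reported TCP, both open and closed. So contact should be imminent, and I'll continue on force.

Call:
{"op": "jog_arm", "data": {
  "commands": [
    [0, [0, 0, -1], 0],
    [0, [0, 0, -2], 0],
    [0, [0, 0, -3], 0],
    [0, [0, 0, -3], 0]
  ]
}}

```text
time_s: 16.33
tool_pos: [0.5115, -0.2292, 0.0889]
tcp_rot: [0.2, -3.135, -0.0]
contact_force: [0.2, -0.2, 0.7]
gripper_width: -0.0
```

Call:
{"op": "jog_arm", "data": {
  "commands": [
    [0, [0, 0, -1], 0],
    [0, [0, 0, -2], 0],
    [0, [0, 0, -3], 0],
    [0, [0, 0, -3], 0]
  ]
}}

```text
time_s: 16.67
tool_pos: [0.5115, -0.2292, 0.0859]
tcp_rot: [0.2, -3.135, -0.0]
contact_force: [0.5, -0.0, -0.1]
gripper_width: 0.0004
```

```bash
cat > chk.py <<'E'
from h import *
import sys
n=sys.argv[1]
save("scene","s"+n);save("wrist","w"+n); s=r.sense(); print(s["time_s"],s["tool_pos"],s["contact_force"])
a=cv2.imread("pics/s6.png",0).astype(np.float32);b=cv2.imread(f"pics/s{n}.png",0).astype(np.float32)
for y0,y1,x0,x1 in((176,200,228,275),(182,200,228,256)):
    A=a[y0:y1,x0:x1];B=b[y0:y1,x0:x1]; print(cv2.phaseCorrelate(A,B,cv2.createHanningWindow(A.shape[::-1],cv2.CV_32F)),abs(A-B).mean())
E
python3 chk.py 11
```

```text
16.7667 [ 0.51155994 -0.22921904  0.08607354] [ 0.50514194 -0.17600747 -0.07010954]
((0.028056835663765156, 0.06779759758666337), 1.0042084376845095) 0.5053192
((-0.047844761319137064, 0.19288127203510008), 0.9956102901034884) 0.4642857
```

Twelve pictures have been viewed, so from here I'll work numerically. First, where the real fingertip plane is relative to the reported TCP.

Run:
```python
from h import *
from ov import calat,cN
s=r.sense()
R=np.array(cN["R"]);t=np.array(cN["t"]);cam=-R.T@t
print("cam pos rel TCP",cam-s["tool_pos"],"fwd",R.T@[0,0,1])
c6=calat([.5125,-.2297,.157],[-.2003,3.1324,-.0029])
for z in(.157,.167,.177,.187,.2):
    a=ray("wrist",(280.6,213),c6,z);b=ray("wrist",(365.5,213),c6,z);print(z,np.linalg.norm(a-b).round(4),((a+b)/2-[.5125,-.2297,0]).round(4))
# frame-to-frame changes in scene
def im(n):return cv2.imread(f"pics/{n}.png",0).astype(int)
for p,q in(("s6","s11"),("s7","s9"),("s9","s10"),("s10","s11")):
    d=abs(im(p)-im(q))[140:200,225:285]>6; ys,xs=np.nonzero(d); print(p,q,d.sum(),"max row",ys.max()+140 if len(ys) else None, [ (y+140,np.flatnonzero(d[y]).min()+225,np.flatnonzero(d[y]).max()+225,d[y].sum()) for y in sorted(set(ys))[-5:]])
for z in(.086,.1,.112,.12): print(z,proj("scene",[.5115,-.2292,z]).round(1))
```

```text
cam pos rel TCP [-0.06755689 -0.0081588   0.19866336] fwd [ 0.24006944  0.02984773 -0.97029675]
0.157 0.0561 [-0.0067  0.0003  0.157 ]
0.167 0.0533 [-9.80e-03 -1.00e-04  1.67e-01]
0.177 0.0505 [-0.0129 -0.0005  0.177 ]
0.187 0.0476 [-0.016  -0.0009  0.187 ]
0.2 0.044 [-0.02   -0.0014  0.2   ]
s6 s11 907 max row 171 [(np.int64(167), np.int64(244), np.int64(256), np.int64(11)), (np.int64(168), np.int64(244), np.int64(250), np.int64(6)), (np.int64(169), np.int64(245), np.int64(251), np.int64(7)), (np.int64(170), np.int64(246), np.int64(250), np.int64(3)), (np.int64(171), np.int64(247), np.int64(250), np.int64(3))]
s7 s9 378 max row 169 [(np.int64(165), np.int64(252), np.int64(254), np.int64(3)), (np.int64(166), np.int64(244), np.int64(253), np.int64(6)), (np.int64(167), np.int64(245), np.int64(252), np.int64(5)), (np.int64(168), np.int64(246), np.int64(248), np.int64(3)), (np.int64(169), np.int64(247), np.int64(247), np.int64(1))]
s9 s10 547 max row 170 [(np.int64(166), np.int64(252), np.int64(255), np.int64(4)), (np.int64(167), np.int64(245), np.int64(254), np.int64(5)), (np.int64(168), np.int64(245), np.int64(247), np.int64(3)), (np.int64(169), np.int64(245), np.int64(250), np.int64(4)), (np.int64(170), np.int64(246), np.int64(246), np.int64(1))]
s10 s11 590 max row 171 [(np.int64(166), np.int64(253), np.int64(256), np.int64(4)), (np.int64(167), np.int64(245), np.int64(255), np.int64(3)), (np.int64(168), np.int64(245), np.int64(246), np.int64(2)), (np.int64(170), np.int64(250), np.int64(250), np.int64(1)), (np.int64(171), np.int64(247), np.int64(250), np.int64(2))]
0.086 [250.7 176.1]
0.1 [250.3 172.5]
0.112 [249.9 169.3]
0.12 [249.7 167.2]
```

Call:
{"op": "jog_arm", "data": {
  "commands": [
    [0, [0, 0, -1], 0],
    [0, [0, 0, -2], 0],
    [0, [0, 0, -3], 0],
    [0, [0, 0, -3], 0]
  ]
}}

```text
time_s: 17.1
tool_pos: [0.5117, -0.2293, 0.083]
tcp_rot: [-0.2, 3.135, -0.0]
contact_force: [0.7, 0.7, 2.0]
gripper_width: 0.0006
```

Call:
{"op": "jog_arm", "data": {
  "commands": [
    [0, [0, 0, -1], 0],
    [0, [0, 0, -2], 0],
    [0, [0, 0, -3], 0],
    [0, [0, 0, -3], 0]
  ]
}}

```text
time_s: 17.43
tool_pos: [0.5117, -0.2293, 0.08]
tcp_rot: [-0.2, 3.135, -0.0]
contact_force: [1.0, -0.4, 2.8]
gripper_width: -0.0
```

```bash
python3 chk.py 12
```

```text
17.5333 [ 0.51165665 -0.22926877  0.08010769] [0.06028626 0.03905798 3.00521679]
((0.012427288098425748, 0.5660227023099083), 1.1235553208324645) 7.2491136
((0.239027700091329, 0.6231417553598249), 1.021579056315952) 10.581349
```

Contact is made: 2–3 N at TCP 0.083–0.080, and the carrier is sinking in the scene view. I'll keep pressing until the lower stop shows.

Call:
{"op": "jog_arm", "data": {
  "commands": [
    [0, [0, 0, -2], 0],
    [0, [0, 0, -4], 0],
    [0, [0, 0, -6], 0],
    [0, [0, 0, -8], 0],
    [0, [0, 0, -10], 0],
    [0, [0, 0, -12], 0],
    [0, [0, 0, -14], 0],
    [0, [0, 0, -16], 0],
    [0, [0, 0, -16], 0]
  ]
}}

```text
time_s: 18.28
tool_pos: [0.5117, -0.2293, 0.0639]
tcp_rot: [-0.2, 3.135, -0.0]
contact_force: [-0.7, -0.3, 3.3]
gripper_width: 0.0004
```

Call:
{"op": "jog_arm", "data": {
  "commands": [
    [0, [0, 0, -1], 0],
    [0, [0, 0, -2], 0],
    [0, [0, 0, -3], 0],
    [0, [0, 0, -4], 0],
    [0, [0, 0, -4], 0]
  ]
}}

```text
time_s: 18.7
tool_pos: [0.5117, -0.2293, 0.06]
tcp_rot: [-0.2, 3.135, -0.0]
contact_force: [-0.2, -0.6, 2.8]
gripper_width: 0.0002
```

```bash
python3 chk.py 13
```

```text
18.8 [ 0.51167707 -0.22927918  0.06013873] [ 0.53440051 -0.22950493  3.56065042]
((-0.11132476699981098, -0.6080340162561733), 0.6662766055928336) 25.97429
((-0.4326243821375577, -1.5018371646763207), 0.2552958735713252) 37.940475
```

Run:
```python
from h import *
def I(n):return cv2.imread(f"pics/{n}.png")
def tm(a,b,box,m=15):
    y0,y1,x0,x1=box; res=cv2.matchTemplate(I(b)[y0-m:y1+m,x0-m:x1+m],I(a)[y0:y1,x0:x1],cv2.TM_CCOEFF_NORMED);_,v,_,l=cv2.minMaxLoc(res);return l[0]-m,l[1]-m,round(v,3)
for n in("s12","s13"): print(n,"boards near",tm("s6",n,(182,196,230,256)),"boards far",tm("s6",n,(164,176,258,276)),"tab/catch",tm("s6",n,(194,218,224,248)))
print("wrist boards 10->11",tm("w10","w11",(110,165,265,380)),"11->12",tm("w11","w12",(110,165,265,380)),"12->13",tm("w12","w13",(110,165,265,380)))
for n in Z:
    for cam in("wrist","scene"):
        for d in r.landmark_of(cam,n)[:2]: print(cam,n,round(d["conf"],2),np.round(d["pixel"],1),ray(cam,d["pixel"],z=Z[n]+(.025 if "car" in n else 0)).round(4))
```

```text
s12 boards near (0, 1, 0.967) boards far (0, 1, 0.967) tab/catch (0, 0, 0.988)
s13 boards near (1, 6, 0.583) boards far (1, 13, 0.582) tab/catch (0, 1, 0.841)
wrist boards 10->11 (0, 0, 0.976) 11->12 (0, 0, 0.987) 12->13 (0, 0, 0.995)
wrist carrier_grip 0.77 [323.1 224.3] [ 0.5093 -0.2284  0.07  ]
scene carrier_grip 0.96 [252.1 182.5] [ 0.52  -0.219  0.07 ]
scene carrier_grip 0.84 [443.  199.4] [0.2905 0.3285 0.07  ]
scene carrier_tongue 0.9 [243.4 196.9] [ 0.5709 -0.2168  0.047 ]
scene carrier_tongue 0.87 [300.8 168.9] [ 0.35   -0.1463  0.047 ]
scene nest 0.73 [252.5 182.3] [ 0.4979 -0.2368  0.05  ]
wrist back_wall 0.92 [320.6  94.5] [ 0.4325 -0.2396  0.083 ]
scene back_wall 0.7 [261.9 164.6] [ 0.438  -0.2403  0.083 ]
scene catch_tab 0.55 [230.1 203.9] [ 0.651  -0.1985  0.082 ]
```

The carrier has sunk with the tool by about 24 mm (wrist view constant). I'll continue the last millimetres to the stop.

Call:
{"op": "jog_arm", "data": {
  "commands": [
    [0, [0, 0, -1], 0],
    [0, [0, 0, -2], 0],
    [0, [0, 0, -3], 0],
    [0, [0, 0, -3], 0]
  ]
}}

```text
time_s: 19.63
tool_pos: [0.5117, -0.2293, 0.0571]
tcp_rot: [-0.2, 3.135, -0.0]
contact_force: [0.3, -1.1, 4.8]
gripper_width: 0.0004
```

Call:
{"op": "jog_arm", "data": {
  "commands": [
    [0, [0, 0, -0.5], 0],
    [0, [0, 0, -1], 0],
    [0, [0, 0, -1], 0],
    [0, [0, 0, -1], 0]
  ]
}}

```text
time_s: 19.97
tool_pos: [0.5117, -0.2292, 0.0562]
tcp_rot: [-0.201, 3.135, -0.0]
contact_force: [-0.2, -1.0, 5.4]
gripper_width: 0.0005
```

Call:
{"op": "jog_arm", "data": {
  "commands": [
    [0, [0, 0, -0.5], 0],
    [0, [0, 0, -1], 0],
    [0, [0, 0, -1], 0],
    [0, [0, 0, -1], 0]
  ]
}}

```text
time_s: 20.3
tool_pos: [0.5116, -0.2293, 0.0553]
tcp_rot: [-0.2, 3.135, -0.0]
contact_force: [-0.6, -0.8, 6.2]
gripper_width: 0.0007
```

Call:
{"op": "jog_arm", "data": {
  "commands": [
    [0, [0, 0, -0.5], 0],
    [0, [0, 0, -1], 0],
    [0, [0, 0, -1], 0],
    [0, [0, 0, -1], 0]
  ]
}}

```text
time_s: 20.63
tool_pos: [0.5118, -0.2293, 0.0552]
tcp_rot: [-0.201, 3.134, -0.001]
contact_force: [-4.6, 2.2, 24.0]
gripper_width: 0.0003
```

The lower stop is reached (24 N at 0.0552). I'll ease slightly and hold for 2 s for the catch.

Call:
{"op": "jog_arm", "data": {
  "commands": [
    [0, [0, 0, 0.5], 0],
    [0, [0, 0, 0.5], 0],
    [0, [0, 0, 0.5], 0],
    [0, [0, 0, 0.5], 0],
    [0, [0, 0, 0.5], 0],
    [0, [0, 0, 0.5], 0],
    [0, [0, 0, 0.5], 0],
    [0, [0, 0, 0.5], 0],
    [0, [0, 0, 0.5], 0],
    [0, [0, 0, 0.5], 0],
    [0, [0, 0, 0.5], 0],
    [0, [0, 0, 0.5], 0]
  ]
}}

```text
time_s: 21.63
tool_pos: [0.5117, -0.2293, 0.0552]
tcp_rot: [-0.2, 3.135, -0.001]
contact_force: [-1.7, 0.9, 14.9]
gripper_width: 0.0004
```

Call:
{"op": "jog_arm", "data": {
  "commands": [
    [0, [0, 0, 0], 0],
    [0, [0, 0, 0], 0],
    [0, [0, 0, 0], 0],
    [0, [0, 0, 0], 0],
    [0, [0, 0, 0], 0],
    [0, [0, 0, 0], 0],
    [0, [0, 0, 0], 0],
    [0, [0, 0, 0], 0],
    [0, [0, 0, 0], 0],
    [0, [0, 0, 0], 0],
    [0, [0, 0, 0], 0],
    [0, [0, 0, 0], 0]
  ]
}}

```text
time_s: 22.63
tool_pos: [0.5117, -0.2293, 0.0552]
tcp_rot: [-0.2, 3.135, -0.001]
contact_force: [-1.3, 0.5, 15.9]
gripper_width: 0.0005
```

```bash
python3 chk.py 14
python3 - <<'E'
from h import *
for n in("catch_tab","carrier_grip","carrier_tongue"):
    for d in r.landmark_of("scene",n)[:2]: print(n,round(d["conf"],2),np.round(d["pixel"],1))
def I(n):return cv2.imread(f"pics/{n}.png")
def tm(a,b,box,m=15):
    y0,y1,x0,x1=box; res=cv2.matchTemplate(I(b)[y0-m:y1+m,x0-m:x1+m],I(a)[y0:y1,x0:x1],cv2.TM_CCOEFF_NORMED);_,v,_,l=cv2.minMaxLoc(res);return l[0]-m,l[1]-m,round(v,3)
print("catch region vs raised: mid-press",tm("s6","s13",(196,218,224,248)),abs(I("s6").astype(int)-I("s13"))[200:218,222:240].mean()," held",tm("s6","s14",(196,218,224,248)),abs(I("s6").astype(int)-I("s14"))[200:218,222:240].mean())
E
```

```text
22.7333 [ 0.51171312 -0.22929929  0.055237  ] [-2.49031302  0.54104301 16.13878995]
((-0.23528108826424798, 0.033010288066105176), 0.6111022018724017) 25.343971
((-0.6648682774761525, -0.4540244907068338), 0.32660113087406867) 35.218254
catch_tab 0.63 [230.6 196.9]
carrier_grip 0.79 [294.4 157.9]
carrier_grip 0.75 [443.2 199. ]
carrier_tongue 0.88 [303.8 169. ]
carrier_tongue 0.67 [451.9 190.1]
catch region vs raised: mid-press (0, 1, 0.857) 11.623456790123457  held (0, 0, 0.928) 0.4948559670781893
```

The catch region differed mid-press (11.6) and is now identical to the catch-fully-out state (0.5), so the bolt has slid back. I'll let go upward and check.

Call:
{"op": "jog_arm", "data": {
  "commands": [
    [0, [0, 0, 1], 0],
    [0, [0, 0, 2], 0],
    [0, [0, 0, 4], 0],
    [0, [0, 0, 7], 0],
    [0, [0, 0, 15], 0],
    [0, [0, 0, 40], 0],
    [0, [0, 0, 80], 0],
    [0, [0, 0, 120], 0],
    [0, [0, 0, 150], 0],
    [0, [0, 0, 150], 0],
    [0, [0, 0, 150], 0],
    [0, [0, 0, 150], 0]
  ]
}}

```text
time_s: 23.88
tool_pos: [0.5111, -0.2289, 0.2044]
tcp_rot: [0.2, -3.135, -0.001]
contact_force: [-0.7, 0.6, 0.3]
gripper_width: 0.0002
```

```bash
python3 look.py w15 0.025
python3 - <<'E'
from h import *
def I(n):return cv2.imread(f"pics/{n}.png")
save("scene","s15")
for n in("catch_tab","carrier_grip","carrier_tongue"):
    for d in r.landmark_of("scene",n)[:3]: print(n,round(d["conf"],2),np.round(d["pixel"],1))
print("carrier region 14 vs 15",abs(I("s14").astype(int)-I("s15"))[180:200,228:272].mean()," 6 vs 15",abs(I("s6").astype(int)-I("s15"))[180:200,228:272].mean(),"catch 6 vs 15",abs(I("s6").astype(int)-I("s15"))[200:218,222:240].mean())
y,yy,x,xx=168,188,240,268
for q in("s14","s15"):
  res=cv2.matchTemplate(I(q)[160:215,225:285],I("s6")[160:190,245:268],cv2.TM_CCOEFF_NORMED);_,v,_,l=cv2.minMaxLoc(res);print(q,"post shift",l[0]-20,l[1],round(v,3))
print("grip raised/locked px",proj("scene",[.511,-.2295,.095]),proj("scene",[.511,-.2295,.07]))
E
```

```text
23.8833 [ 0.5111 -0.2289  0.2044] [ 0.2004 -3.1346 -0.0007] 0.00023548641682796844 [-0.6663  0.575   0.3245]
carrier_grip 0.57 [321.8 179.8] [ 0.5085 -0.2289  0.07  ]
carrier_tongue 0.9 [407.2  19.2] [ 0.3357 -0.1626  0.047 ]
nest 0.65 [209.7 307.9] [ 0.6949 -0.3488  0.05  ]
back_wall 0.89 [318.6 103. ] [ 0.4305 -0.242   0.083 ]
catch_tab 0.42 [231.2 198.7]
carrier_grip 0.95 [251.8 180.5]
carrier_grip 0.66 [297.8 156.1]
carrier_grip 0.57 [443.6 200.5]
carrier_tongue 0.92 [299.2 170.7]
carrier_tongue 0.66 [237.8 200. ]
carrier_tongue 0.59 [452.1 190. ]
carrier region 14 vs 15 5.388257575757576  6 vs 15 25.142045454545453 catch 6 vs 15 0.7818930041152263
s14 post shift -3 5 0.631
s15 post shift -3 5 0.845
grip raised/locked px [250.46463615 173.65766484] [251.22355152 180.04705375]
```

The carrier stays down after release: its grip point is at row 180.5, against 180.0 expected locked and 173.7 raised. The catch is out and the arm is clear, so I'm handing in.

```bash
python3 -c "
from bench import r
print(r.finish_job(), r.sense()['time_s'])"
```

```text
the job is handed in; nothing more can be done
the job is handed in; nothing more can be done
```

The carrier is locked down in the nest with its tongue under the catch, and the job is handed in at about 24 s of the 61 s allowed. I gripped it by the post, turned it about 160°, lowered it into the nest and let go. Then I pressed it with the closed fingers to the lower stop, held it about 2 s and lifted clear.

**Last checks:**
- **Carrier:** after the fingers left, the post's grip point was at row 180.5 in the scene camera (180.0 expected locked, 173.7 raised).
- **Catch:** its image region changed during the press and matched the fully-out picture again after the hold and after the release.
- **Arm:** it stands clear at z = 0.20 m with a contact force of about 0.

**What disagreed:**
- **Contact height:** the closed fingers met the post at a reported TCP height of about 0.084 m, not the expected 0.112 m. I pressed by force and travel instead. The roughly 29 mm of travel from contact to the stop fits the lift.
- **Press force:** it read about 3–6 N during the stroke, below the 10 N mentioned, and up to 24 N at the stop.
- **Wrist camera:** its tongue and nest readings after the release were plainly wrong, so I ignored them.

I did not separately check that the bystander objects stayed put. Nothing I saw suggested the arm had touched them.

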